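# Slide the label plate out past the lamp end of the display ledge

## Robot

A 6-joint arm with a two-finger parallel gripper is mounted at the origin on the work surface. World frame = base frame: x ahead of the robot, y to its left, z up, the work surface at z = 0. Lengths are in m, angles in degrees, forces in N, time in s.
With the tool pointing down it reaches from about 0.4 to 0.825 m from the base axis. Payload 7 kg.
Tool frame: the origin (TCP) lies at the centre of the arm's flange, where the gripper is bolted on; the fingertips stand 178 mm ahead of it and the grasp point (between the pads) lies 159 mm ahead of it (tip_reach is the distance from the TCP to the fingertips, in m); z points along the fingers, y is the line along which they close (so a half turn about z gives the same grasp; the last joint's range is limited). The gripper opens to 88 mm and grips with 3 to 60 N. Pads are 19 mm wide; open, the fingers measure 130 mm over their backs; the gripper's body (78 mm by 193 mm) begins 47 mm behind the grasp point.
Start: joints at [-47.091, 20.546, 0.682, 0, -70.136, -16.507], TCP at [0.3, -0.605, 0.405] pointing down, gripper open.
Joint ranges: [-176.03, 176.03], [-82.01, 121.73], [-58.28, 71.71], [-173.87, 95.51], [-174.79, -0.11], [-173.66, 173.66]. Speed limits (degrees/s): [136.94, 136.94, 172.46, 180, 180, 180].

## Interface

Orientations are given as [roll, pitch, yaw] about the fixed x, y, z axes, in that order (R = Rz(yaw) Ry(pitch) Rx(roll)).
In Python, from plant import * gives the robot as it stands.
- The arm moves only by the shell command python3 -m handwheel 'ROWS'. ROWS is JSON, a list of rows, each a list of 7 numbers: the opening, from -1 (shut) to 1 (fully open), then the shift along the tool's x, y, z as a fraction of full scale, then the turn, a rotation vector about the tool's x, y, z as a fraction of full scale. A call has 1 to 5 rows; each row shifts and turns the commanded pose from where the row before left it, along the tool's axes as they then stand; what a row does not reach is not made up. Full scale, the value 1, is 0.025 m for a shift and 6 degrees for a turn. A row lasts 1/8 s, in which the tool goes at most 62.5 mm and 10.7 degrees, less where a joint would pass 70% of its speed; a pose out of reach is approached as far as the arm can. A call with a number of a shift or a turn outside -1 to 1 is refused whole. A call with a gripper value outside its range is refused whole. The fingers move at their own pace and stop on an object; the grip force is fixed at half the most. Time passes only in rows, so rows that do not move let the fingers close. It gives the time, the measured TCP pose, the force, the opening and the grip force at its end, in the units of the state.
- get_obs(): the state, without advancing time (a new reading comes with each control period).
- snapshot(name): name is "scene" or "top"; returns a dict with "color" (400x640x3 uint8, red, green, blue), "fx", "fy", "cx", "cy" (pixels), "R" (3x3) and "t" (3): a world point X has camera coordinates R X + t. Camera axes: x right, y down, z forward; pixel columns grow to the right and rows downward; lengths in m; the calibration is good to about 2 mm. A picture is of the moment at which its call begins. There is no depth.
- close_job(): hands the job in; it is judged then, once.
The state is a dict: "clock": time; "joint_pos": joint angles; "qvel": joint speeds; "tau": joint torques, N m; "tool_pos": TCP position; "orientation": TCP orientation; "force": force on the tool from outside, world axes, zero at the start; "moment": the same for the moment, N m; "opening": finger opening in m; "gripper_force": force on a finger pad.
Only numpy, scipy, OpenCV 4.12 (cv2) and the standard library are available. Lean on these libraries where they do the work, as an engineer would, in place of code of your own. Each camera call takes 0.05 s, during which the arm holds its last target. There are 200 camera calls.

## Task

Push the brass label plate back snug and square against the dark rail of the white display ledge, and slide it along the rail until about a third of its length sticks out past the end of the ledge on the lamp's side, so that the shopkeeper can later reach its edge. Only push it with the fingers: do not lift it, tip it or let it fall, leave it lying still, and do not disturb the other things on the table.

Things in the scene. Friction and masses are not known exactly. Their poses are not given: they have to be found in the camera images.
- ledge: White riser fixed to the table, 165 mm deep (x), 340 mm long (y), flat top 60 mm up, turned up to 15 degrees. Origin at table level; own x points away from the robot, y along the ledge. Top free from own x = -80 mm (front edge) to +70 mm, where a dark wooden back rail starts: 15 mm thick, 14 mm above the top, full length. Both ends (own y = -170 and +170 mm) are open.
- plate: Loose brass label plate with a thin black border line on top, 70 mm (own x) by 120 mm (own y) by 6 mm thick, about 0.3 to 0.5 kg, lying flat on the ledge and a little askew, off the rail. Origin at the centre of its underside. Lying against the rail, its centre is at own x = +35 mm of the ledge. It is to stick out past one end in its 120 mm length.
- lamp: Table lamp 217 mm tall: black round foot 110 mm across, black and brass rods, cream shade 124 mm across at 158 to 205 mm height. Origin under its foot. It stands on the table beyond one end of the ledge, left or right: that is the end past which the plate must stick out. A bystander, not to be moved.
- vase: White ceramic vase, 100 mm across, 145 mm tall, on the table beyond the other end of the ledge. Origin under its foot. A bystander.
- candlestick: Brass candlestick with a white candle, foot 68 mm across, 115 mm tall, on the table between robot and ledge. Origin under its foot. A bystander.
- teal_clock: Teal cube clock, 60 mm, on the table between robot and ledge. Origin at the centre of its underside. A bystander.
- silver_bird: Silver bird figure, 60 mm across, 110 mm tall, on the table behind the ledge. Origin under its foot. A bystander.
- gift_box: White box with a red band, 70 by 90 by 35 mm, on the table behind the ledge. Origin at the centre of its underside. A bystander.
There are look-alikes about, which are no part of the job. Of the things that look like the plate, the middle-sized one is meant.

How it is judged:
By the outcome, as a careful person would: the job done as asked, in the order asked, and still so for the second after the job is handed in, with the robot touching nothing.
It also fails if it takes over 70 s, if anything falls off the work surface, if the arm or the gripper's body presses on something with over 40 N, if the wrist force passes 120 N, or if a joint passes its speed limit or range.

## Working session

There is one attempt and no reset: what is moved stays moved. The work goes in short steps, Python scripts to look and compute and a shell command to move; the robot and the scene stay as the last step left them, time stands still between calls to the robot, and variables do not carry over. Pictures are saved under pics/ and viewed, at most 10 in all, crops included, and the job is handed in when it is done.

```bash
mkdir -p pics; ls; python3 - <<'E'
from plant import *
import cv2
for n in("scene","top"):
    s=snapshot(n); cv2.imwrite(f"pics/{n}0.png",s["color"][:,:,::-1]); print(n,s["fx"],s["fy"],s["cx"],s["cy"],s["R"],s["t"])
o=get_obs(); print(o)
E
```

```text
pics
scene 387.03593782640786 387.03593782640786 324.05286543148486 196.62051213046573 [[ 0.45838682  0.88873271 -0.00597447]
 [ 0.51186911 -0.2694932  -0.81569812]
 [-0.72654768  0.37084712 -0.57844695]] [-0.25586537 -0.24569195  1.4277038 ]
top 412.0810654008201 412.0810654008201 320.8825520287501 199.83655583816724 [[-0.00662675 -0.99997317  0.00312042]
 [-0.99120472  0.00615613 -0.13219417]
 [ 0.13217141 -0.00396899 -0.99121893]] [0.01417674 0.56294186 1.08169057]
{'clock': 0.1, 'joint_pos': array([-4.70912921e+01,  2.05877143e+01,  6.39252312e-01, -1.56379611e-02,
       -7.01344730e+01, -1.65055674e+01]), 'qvel': array([-0.04906181, -0.00068456,  0.13272261,  0.02800229, -0.04113664,
       -0.00025424]), 'tau': array([-4.82321557e-03, -5.84161627e+01,  2.93748611e+01,  7.01576695e+00,
        1.00813323e-02, -7.14292037e-05]), 'tool_pos': array([ 0.30007039, -0.60445446,  0.40382019]), 'orientation': array([ 1.79916306e+02, -9.46877927e-03, -1.53602177e+02]), 'force': array([ 0.06182173, -0.20926443, -0.23498685]), 'moment': array([ 0.00882656, -0.00253966, -0.00146253]), 'gripper_force': 0.0, 'opening': 0.08760524163260741}
```

View pics/scene0.png

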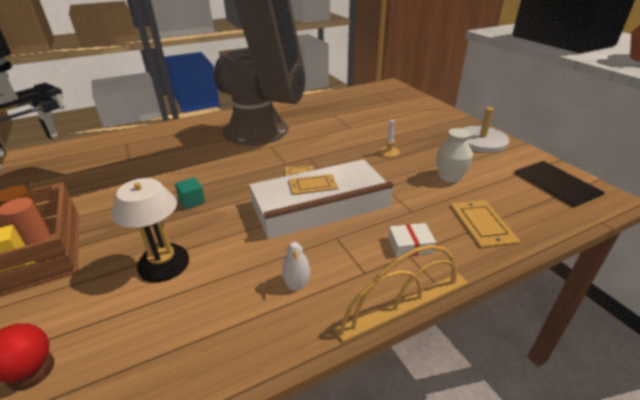

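View pics/top0.png

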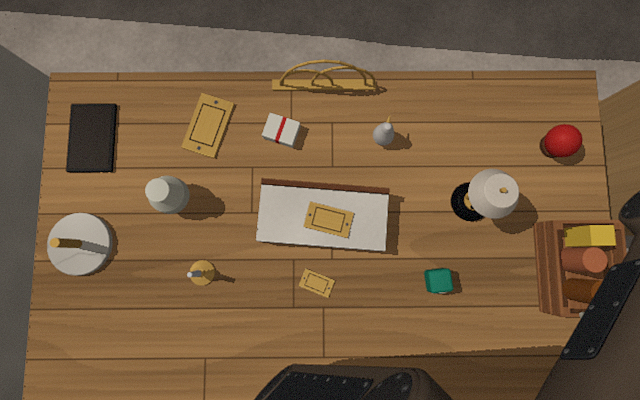

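The top view (up = +x, left = +y) shows the plate on the ledge at about (329,220). The ledge's corners are near (257,241), (387,250), (389,188) and (262,180). The lamp is on the right at (490,195), so the plate must stick out past the −y end. The look-alikes, one larger and one smaller, are at (208,126) and (317,283).

```bash
cat > m.py <<'E'
import numpy as np, cv2
def ray(s,uv):
    uv=np.atleast_2d(np.float64(uv)); d=np.c_[(uv[:,0]-s["cx"])/s["fx"],(uv[:,1]-s["cy"])/s["fy"],np.ones(len(uv))]@s["R"]
    return -s["R"].T@s["t"],d
def plane(s,uv,z):
    c,d=ray(s,uv); return c+d*((z-c[2])/d[:,2])[:,None]
def tri(s1,u1,s2,u2):
    A=[];b=[]
    for s,u in((s1,u1),(s2,u2)):
        c,d=ray(s,u); d=d[0]/np.linalg.norm(d); P=np.eye(3)-np.outer(d,d); A.append(P); b.append(P@c)
    return np.linalg.lstsq(np.vstack(A),np.hstack(b),rcond=None)[0]
def blob(m,box):
    z=np.zeros_like(m); x0,y0,x1,y1=box; z[y0:y1,x0:x1]=m[y0:y1,x0:x1]
    return max(cv2.findContours(z,cv2.RETR_EXTERNAL,cv2.CHAIN_APPROX_NONE)[0],key=cv2.contourArea)
def brass(s): # saturated yellow
    return cv2.inRange(cv2.cvtColor(s["color"],cv2.COLOR_RGB2HSV),(17,110,90),(32,255,255))
def white(s):
    return cv2.inRange(cv2.cvtColor(s["color"],cv2.COLOR_RGB2HSV),(0,0,120),(179,70,255))
def rect(s,c,z):
    p=plane(s,c[:,0,:],z)[:,:2]; (cx,cy),(w,h),a=cv2.minAreaRect(np.float32(p))
    b=cv2.boxPoints(((cx,cy),(w,h),a)); e=max((b[1]-b[0],b[2]-b[1]),key=np.linalg.norm)
    if e[1]<0:e=-e
    return np.array([cx,cy]),sorted((w,h)),np.degrees(np.arctan2(-e[0],e[1])) # yaw of own y axis
def cen(c):
    m=cv2.moments(c); return m["m10"]/m["m00"],m["m01"]/m["m00"]
E
python3 - <<'E'
from plant import *
from m import *
t=snapshot("top"); s=snapshot("scene")
ct=blob(brass(t),(265,190,385,245)); cs=blob(brass(s),(275,176,345,200))
print("plate tri",tri(t,cen(ct),s,cen(cs)),cen(ct),cen(cs)); print("plate",rect(t,ct,.066)); print("plate scene",rect(s,cs,.066))
w=blob(white(t)|brass(t),(250,183,395,256)); print("ledge",rect(t,w,.06))
q=cv2.approxPolyDP(cv2.convexHull(w),5,True)[:,0]; print(q,plane(t,q,.06))
h=cv2.cvtColor(t["color"],cv2.COLOR_RGB2HSV); print(h[220,[300,312,316,329,370]],h[220,410])
# ledge corner, right/back rail end top in both views for height
im=np.hstack([cv2.resize(t["color"][170:260,245:400],None,fx=4,fy=4)[:360,:600]]);
v=t["color"].copy(); cv2.drawContours(v,[ct],-1,(255,0,0),1);cv2.drawContours(v,[w],-1,(0,0,255),1)
v2=s["color"].copy();cv2.drawContours(v2,[cs],-1,(255,0,0),1)
a=cv2.resize(v[170:260,245:400],(620,360),interpolation=0);b=cv2.resize(v2[155:235,245:400],(465,240),interpolation=0)
o=np.zeros((600,620,3),np.uint8);o[:360]=a;o[360:,:465]=b
cv2.imwrite("pics/m1.png",o[:,:,::-1])
E
```

```text
plate tri [ 0.50755192 -0.00898109  0.06106074] (328.3384895359418, 219.3735213830755) (311.9602630074328, 184.00228702115493)
plate (array([ 0.50723946, -0.0085469 ]), [0.06832922995090485, 0.11855361610651016], np.float32(-14.495365))
plate scene (array([ 0.51342058, -0.01038768]), [0.06954052299261093, 0.11699702590703964], np.float32(-15.420106))
ledge (array([0.51380616, 0.0078927 ]), [0.15172113478183746, 0.34355366230010986], np.float32(-4.675163))
[[261 185]
 [388 195]
 [385 250]
 [255 241]] [[ 0.60098434  0.17037667  0.06      ]
 [ 0.57189654 -0.16834363  0.06      ]
 [ 0.42642495 -0.15638326  0.06      ]
 [ 0.4521138   0.1842394   0.06      ]]
[[ 18  27 189]
 [ 18 143 121]
 [ 20 145 174]
 [ 20 147 175]
 [ 20  28 182]] [ 15 138 137]
```

View pics/m1.png

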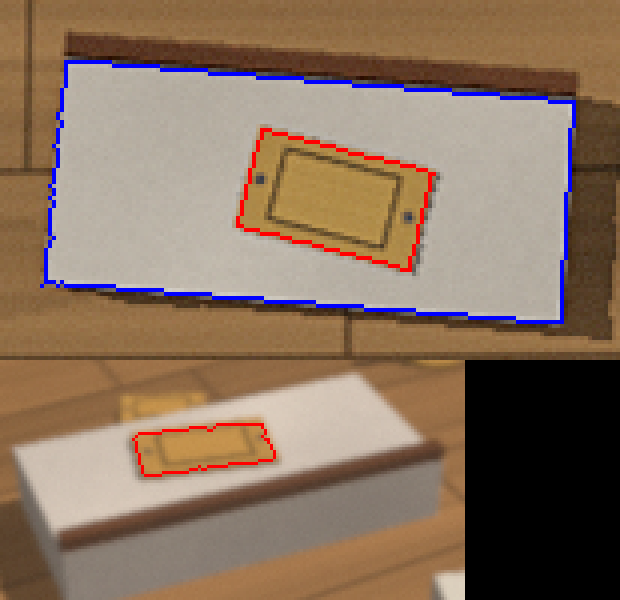

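The mask fits agree with the stated sizes: plate 118×68 mm, free ledge top 152×344 mm, and plate height about 61 mm from the two views. In ledge coordinates the plate is at (−10, −17) mm and about −9.8° askew; the ledge yaw is −4.7°. Next I turn the tool so its y lies along the ledge.

```bash
cat > st.py <<'E'
from plant import *
import numpy as np
from scipy.spatial.transform import Rotation as Ro
O=np.array([.5188,.0075]);A=np.radians(-4.7);U=np.array([[np.cos(A),np.sin(A)],[-np.sin(A),np.cos(A)]])
def own(p): return U@(np.array(p[:2])-O)
if __name__=="__main__":
    o=get_obs();print(round(o["clock"],2),"own mm",(own(o["tool_pos"])*1e3).round(1),"tip z",((o["tool_pos"][2]-.178)*1e3).round(1),"rpy",o["orientation"].round(1),"F own",(U@o["force"][:2]).round(1),o["force"][2].round(1),"open",o["opening"].round(3),"j",o["joint_pos"].round())
E
python3 -m handwheel '[[0.14,0,0,0,0,0,0.86],[0.14,0,0,0,0,0,0.86],[0.14,0,0,0,0,0,0.86],[0.14,0,0,0,0,0,0.86],[0.14,0,0,0,0,0,0.86]]'
python3 -m handwheel '[[0.14,0,0,0,0,0,0.86],[0.14,0,0,0,0,0,0]]'; python3 st.py
```

```text
clock: 0.82
tool_pos: [0.3001, -0.6045, 0.4044]
orientation: [180.0, -0.0, -179.6]
force: [0.0, 0.2, 0.8]
opening: 0.0509
gripper_force: 0.0
clock: 1.08
tool_pos: [0.3001, -0.6045, 0.4044]
orientation: [180.0, -0.0, 175.5]
force: [0.0, 0.3, -0.2]
opening: 0.0501
gripper_force: 0.0Traceback (most recent call last):
  File "st.py", line 7, in <module>
    o=get_obs();print(round(o["clock"],2),"own mm",(own(o["tool_pos"])*1e3).round(1),"tip z",((o["tool_pos"][2]-.178)*1e3).round(1),"rpy",o["orientation"].round(1),"F own",(U@o["force"][:2]).round(1),o["force"][2].round(1),"open",o["opening"].round(3),"j",o["joint_pos"].round())
                                                                                                                                                                                                                                      ^^^^^^^^^^^^^^^^^^
AttributeError: 'float' object has no attribute 'round'
```

```bash
sed -i 's/o\["opening"\].round(3)/round(o["opening"],3)/' st.py
for i in 1; do
python3 -m handwheel '[[0.14,-0.13,0.95,0,0,0,0],[0.14,-0.13,0.95,0,0,0,0],[0.14,-0.13,0.95,0,0,0,0],[0.14,-0.13,0.95,0,0,0,0],[0.14,-0.13,0.95,0,0,0,0]]'
python3 -m handwheel '[[0.14,-0.13,0.95,0,0,0,0],[0.14,-0.13,0.95,0,0,0,0],[0.14,-0.13,0.95,0,0,0,0],[0.14,-0.13,0.95,0,0,0,0],[0.14,-0.13,0.95,0,0,0,0]]'
python3 -m handwheel '[[0.14,-0.13,0.95,0,0,0,0],[0.14,-0.13,0.95,0,0,0,0],[0.14,-0.13,0.95,0,0,0,0],[0.14,-0.13,0.95,0,0,0,0],[0.14,-0.13,0.95,0,0,0,0]]'
python3 -m handwheel '[[0.14,-0.13,0.95,0,0,0,0],[0.14,-0.13,0.95,0,0,0,0],[0.14,-0.13,0.95,0,0,0,0],[0.14,-0.13,0.95,0,0,0,0],[0.14,-0.13,0.95,0,0,0,0]]'
python3 -m handwheel '[[0.14,-0.13,0.95,0,0,0,0],[0.14,-0.13,0.95,0,0,0,0],[0.14,-0.13,0.95,0,0,0,0],[0.14,-0.13,0.95,0,0,0,0],[0.14,-0.13,0.95,0,0,0,0]]'
python3 -m handwheel '[[0.14,-0.13,0.95,0,0,0,0],[0.14,0,0,0,0,0,0]]'; done | grep clock; python3 st.py
```

```text
clock: 1.7
clock: 2.33
clock: 2.95
clock: 3.58
clock: 4.2
clock: 4.45
4.45 own mm [-84.7  -9.2] tip z 226.7 rpy [180.    0.  175.7] F own [-0.3 -0.3] -0.2 open 0.05 j [  27.   -3.  -28.   -0.  -65. -121.]
```

```bash

python3 -m handwheel '[[0.14,0,0,0.9,0,0,0.07],[0.14,0,0,0.9,0,0,0],[0.14,0,0,0.9,0,0,0],[0.14,0,0,0.9,0,0,0],[0.14,0,0,0.9,0,0,0]]' | grep force
python3 -m handwheel '[[0.14,0,0,0.9,0,0,0],[0.14,0,0,0.6,0,0,0],[0.14,0,0,0.4,0,0,0],[0.14,0,0,0.12,0,0,0],[0.14,0,0,0,0,0,0]]' | grep force; python3 st.py
python3 - <<'E'
from plant import *
import cv2
a=snapshot("top")["color"][160:270,240:400];b=snapshot("scene")["color"][140:240,230:410]
import numpy as np
o=np.zeros((600,640,3),np.uint8);o[:300,:436]=cv2.resize(a,(436,300));o[300:,:540]=cv2.resize(b,(540,300))
cv2.imwrite("pics/d.png",o[:,:,::-1])
E
```

```text
force: [-0.5, -0.4, 0.2]
gripper_force: 0.0
force: [-0.1, -0.2, 0.1]
gripper_force: 0.0
5.7 own mm [-84.7 -10.3] tip z 63.9 rpy [180.   0. 175.] F own [-0.1 -0.2] 0.1 open 0.05 j [  27.    8.  -41.    0.  -41. -122.]
```

View pics/d.png

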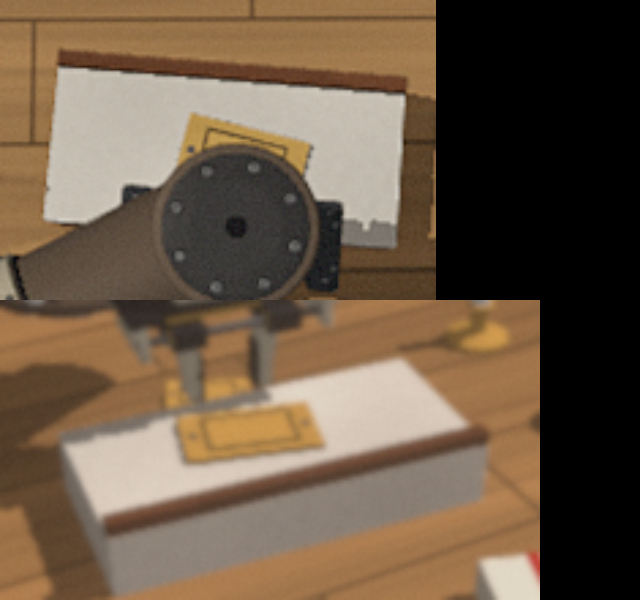

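The fingers stand at the ledge's front edge with both tips facing the plate's front side, clear of the clock and candlestick. Pushing towards the rail now.

```bash

python3 -m handwheel '[[0.14,-0.2,0,0.05,0,0,-0.05],[0.14,-0.2,0,0,0,0,0],[0.14,-0.2,0,0,0,0,0],[0.14,-0.2,0,0,0,0,0],[0.14,-0.2,0,0,0,0,0]]' | grep force:
python3 -m handwheel '[[0.14,-0.2,0,0,0,0,0],[0.14,-0.2,0,0,0,0,0],[0.14,-0.2,0,0,0,0,0],[0.14,-0.2,0,0,0,0,0],[0.14,-0.2,0,0,0,0,0]]' | grep force:
python3 -m handwheel '[[0.14,-0.2,0,0,0,0,0],[0.14,-0.2,0,0,0,0,0],[0.14,-0.2,0,0,0,0,0],[0.14,-0.1,0,0,0,0,0],[0.14,0,0,0,0,0,0]]' | grep force:; python3 st.py
python3 - <<'E'
from plant import *
from st import own
from m import *
s=snapshot("scene"); c=blob(brass(s),(265,170,385,215)); p,wh,a=rect(s,c,.066); print("plate",own(p)*1e3,wh,a)
E
```

```text
force: [-2.4, -0.8, -0.6]
gripper_force: 1.2
force: [-3.1, 0.3, -0.6]
gripper_force: 1.2
force: [0.0, 0.4, 0.2]
gripper_force: 0.4
7.67 own mm [-16.9 -10.2] tip z 62.5 rpy [180.    0.  175.3] F own [0.  0.4] 0.2 open 0.05 j [  22.   14.  -33.    0.  -43. -117.]
plate [ 29.2814648  -11.91765302] [0.06412425637245178, 0.11760267615318298] -4.590673
```

```bash

python3 -m handwheel '[[0.14,-0.08,0,0,0,0,0],[0.14,-0.08,0,0,0,0,0],[0.14,0,0,0,0,0,0]]' | grep ' force:\|^force'
python3 -m handwheel '[[0.14,-0.08,0,0,0,0,0],[0.14,0,0,0,0,0,0]]' | grep '^force'
python3 -m handwheel '[[0.14,-0.08,0,0,0,0,0],[0.14,0,0,0,0,0,0]]' | grep '^force'; python3 st.py
```

```text
force: [-4.2, 0.8, 3.1]
force: [-4.6, -0.0, 2.6]
force: [-6.0, 0.8, 4.6]
8.6 own mm [ -9.7 -10.4] tip z 62.4 rpy [-1.800e+02 -1.000e-01  1.753e+02] F own [-6.1  0.3] 4.6 open 0.05 j [  22.   15.  -32.   -0.  -43. -117.]
```

```bash

python3 -m handwheel '[[0.14,-0.08,0,0,0,0,0],[0.14,0,0,0,0,0,0]]' | grep '^force'
python3 -m handwheel '[[0.14,-0.08,0,0,0,0,0],[0.14,0,0,0,0,0,0]]' | grep '^force'; python3 st.py
python3 - <<'E'
from plant import *
from st import own
from m import *
s=snapshot("scene"); c=blob(brass(s),(265,170,385,215)); p,wh,a=rect(s,c,.066); print("plate",own(p)*1e3,wh,a)
v=cv2.resize(s["color"][140:240,230:410],(720,400)); cv2.imwrite("pics/e.png",v[:,:,::-1])
E
```

```text
force: [-13.2, 4.5, 10.3]
force: [-20.2, 8.3, 17.9]
9.1 own mm [ -8.2 -10.5] tip z 62.1 rpy [-180.    -0.4  175.3] F own [-20.8   6.6] 17.9 open 0.05 j [  22.   15.  -32.   -0.  -43. -116.]
plate [ 32.9400252  -12.19557493] [0.05622308701276779, 0.11834752559661865] -4.869854
```

View pics/e.png

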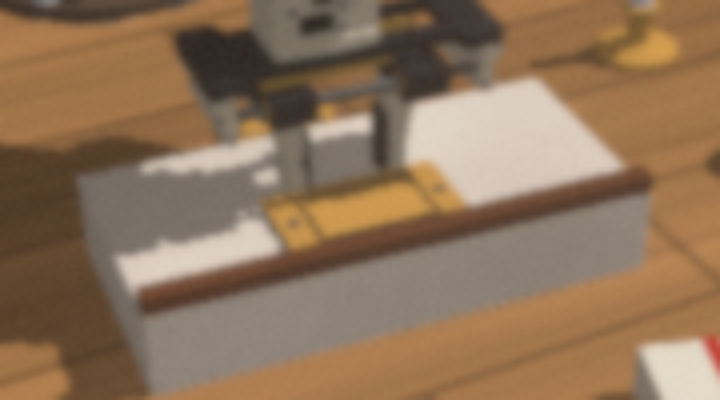

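The plate lies snug and square against the rail. Now back off, lift, and turn a quarter.

```bash
(
python3 -m handwheel '[[0.14,0.6,0,0,0,0,0],[0.14,0.6,0,0,0,0,0],[0.14,0,0,-1,0,0,0],[0.14,0,0,-1,0,0,0],[0.14,0,0,-1,0,0,0]]'
python3 -m handwheel '[[-0.55,0,0,0,0,0,-1],[-0.55,0,0,0,0,0,-1],[-0.55,0,0,0,0,0,-1],[-0.55,0,0,0,0,0,-1],[-0.55,0,0,0,0,0,-1]]'
python3 -m handwheel '[[-0.55,0,0,0,0,0,-1],[-0.55,0,0,0,0,0,-1],[-0.55,0,0,0,0,0,-1],[-0.55,0,0,0,0,0,-1],[-0.55,0,0,0,0,0,-1]]'
python3 -m handwheel '[[-0.55,0,0,0,0,0,-1],[-0.55,0,0,0,0,0,-1],[-0.55,0,0,0,0,0,-1],[-0.55,0,0,0,0,0,-1],[-0.55,0,0,0,0,0,-1]]'
python3 -m handwheel '[[-0.55,-0.95,-0.68,0,0,0,0],[-0.55,-0.95,-0.68,0,0,0,0],[-0.55,-0.95,-0.68,0,0,0,0],[-0.55,-0.95,-0.68,0,0,0,0],[-0.55,0,0,0,0,0,0]]'
) | grep ^force; python3 st.py
python3 - <<'E'
from plant import *
from st import own
from m import *
t=snapshot("top");s=snapshot("scene")
c=blob(brass(s),(265,170,385,215)); p,wh,a=rect(s,c,.066); print("plate",own(p)*1e3,wh,a)
o=np.zeros((600,640,3),np.uint8);o[:300,:436]=cv2.resize(t["color"][160:270,240:400],(436,300));o[300:,:540]=cv2.resize(s["color"][140:240,230:410],(540,300))
cv2.imwrite("pics/f.png",o[:,:,::-1])
E
```

```text
force: [0.6, -0.7, -0.4]
force: [0.5, -0.3, 1.9]
force: [-0.4, -0.2, 0.0]
force: [-0.3, -0.0, 0.3]
force: [-0.4, 0.2, 0.3]
12.28 own mm [33.4 86.2] tip z 137.2 rpy [-179.9    0.   -94.6] F own [-0.4  0.2] 0.3 open 0.02 j [ 29.  15. -20.   0. -55. -34.]
plate [ 33.50298083 -11.54311917] [0.05315481126308441, 0.11727457493543625] -4.9909825
```

View pics/f.png

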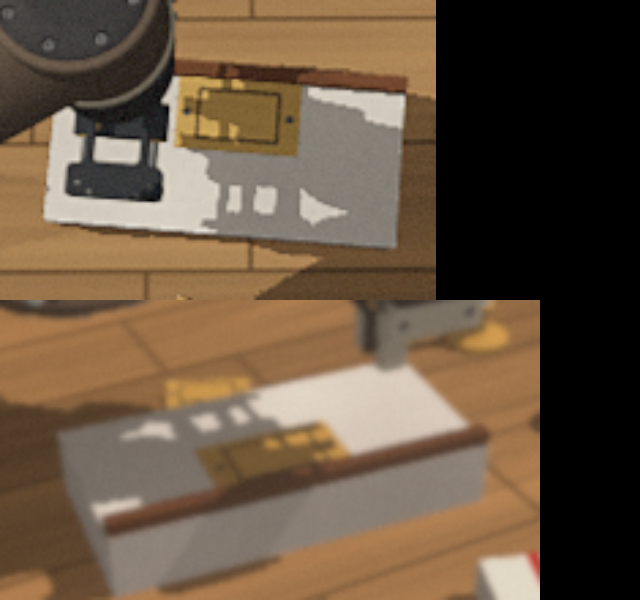

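The top view shows the plate square on the rail and the tool beyond its +y end. I descend there and push towards −y.

```bash
(
python3 -m handwheel '[[-0.55,0,0.12,0.9,0,0,0],[-0.55,0,0,0.9,0,0,0],[-0.55,0,0,0.8,0,0,0],[-0.55,0,0,0.37,0,0,0],[-0.55,0,0,0,0,0,0]]'
python3 -m handwheel '[[-0.55,0.4,0,0,0,0,0.02],[-0.55,0.4,0,0,0,0,0],[-0.55,0.4,0,0,0,0,0],[-0.55,0.4,0,0,0,0,0],[-0.55,0,0,0,0,0,0]]') | grep ^force; python3 st.py
```

```text
force: [0.4, -0.4, 0.6]
force: [0.7, -0.5, 0.9]
13.62 own mm [29.8 44. ] tip z 63.6 rpy [-180.     0.   -94.8] F own [ 0.7 -0.4] 0.9 open 0.02 j [ 25.  19. -26.   0. -45. -30.]
```

```bash
(
python3 -m handwheel '[[-0.55,0.4,0,0.02,0,0,0],[-0.55,0.4,0,0,0,0,0],[-0.55,0.4,0,0,0,0,0],[-0.55,0.4,0,0,0,0,0],[-0.55,0.3,0,0,0,0,0]]'
python3 -m handwheel '[[-0.55,0.3,0,0,0,0,0],[-0.55,0.3,0,0,0,0,0],[-0.55,0.3,0,0,0,0,0],[-0.55,0.3,0,0,0,0,0],[-0.55,0.2,0,0,0,0,0]]'
python3 -m handwheel '[[-0.55,0.3,0,0,0,0,0],[-0.55,0.2,0,0,0,0,0],[-0.55,0.2,0,0,0,0,0],[-0.55,0.1,0,0,0,0,0],[-0.55,0,0,0,0,0,0]]') | grep ^force; python3 st.py
python3 - <<'E'
from plant import *
from st import own
from m import *
t=snapshot("top");s=snapshot("scene")
c=blob(brass(s),(245,170,385,230)); p,wh,a=rect(s,c,.066); print("plate",own(p)*1e3,wh,a)
o=np.zeros((600,640,3),np.uint8);o[:300,:436]=cv2.resize(t["color"][160:270,260:420],(436,300));o[300:,:540]=cv2.resize(s["color"][140:240,230:410],(540,300))
cv2.imwrite("pics/g.png",o[:,:,::-1])
E
```

```text
force: [-3.4, 10.9, 7.5]
force: [-2.7, 11.6, 8.7]
force: [-1.8, 8.6, 6.8]
15.5 own mm [ 29.6 -56.9] tip z 63.3 rpy [-1.799e+02  1.000e-01 -9.480e+01] F own [-2.5  8.4] 6.8 open 0.02 j [ 15.  18. -27.  -0. -45. -20.]
plate [  41.41690897 -126.46798166] [0.07274758070707321, 0.12056156247854233] -4.9676185
```

View pics/g.png

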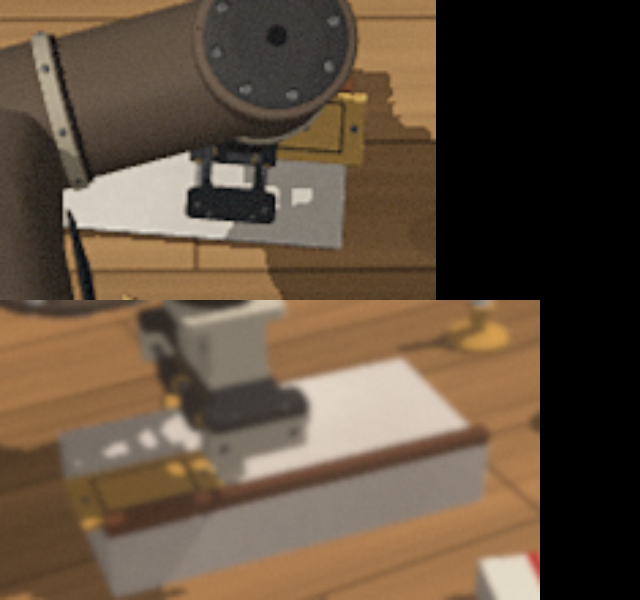

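The plate slides square along the rail, with its centre at own y ≈ −126 both from the camera and from the finger contact. About 24 mm remain.

```bash
(
python3 -m handwheel '[[-0.55,0.24,0,0,0,0,0],[-0.55,0.24,0,0,0,0,0],[-0.55,0.24,0,0,0,0,0],[-0.55,0.16,0,0,0,0,0],[-0.55,0.06,0,0,0,0,0]]'
python3 -m handwheel '[[-0.55,0,0,0,0,0,0]]') | grep ^force; python3 st.py
(python3 -m handwheel '[[-0.55,-0.3,0,0,0,0,0],[-0.55,-0.7,0,0,0,0,0],[-0.55,0,0,-1,0,0,0],[-0.55,0,0,-1,0,0,0],[-0.55,0,0,-1,0,0,0]]'
python3 -m handwheel '[[-0.55,-1,0.9,0,0,0,0],[-0.55,-1,0.9,0,0,0,0],[-0.55,-1,0.9,0,0,0,0],[-0.55,-1,0.9,0,0,0,0],[-0.55,-1,0.9,0,0,0,0]]'
python3 -m handwheel '[[-0.55,-1,0,0,0,0,0],[-0.55,-1,0,0,0,0,0],[-0.55,-1,0,0,0,0,0],[-0.55,0,0,0,0,0,0]]')|grep ^force; python3 st.py
python3 - <<'E'
from plant import *
from st import own
from m import *
t=snapshot("top");s=snapshot("scene")
c=blob(brass(t),(330,180,430,240)); p,wh,a=rect(t,c,.066); print("plate top",own(p)*1e3,wh,a,(t["color"].shape))
c=blob(brass(s),(235,170,345,240)); p,wh,a=rect(s,c,.066); print("plate scene",own(p)*1e3,wh,a)
o=np.zeros((600,640,3),np.uint8);o[:300,:436]=cv2.resize(t["color"][160:270,260:420],(436,300));o[300:,:540]=cv2.resize(s["color"][140:240,230:410],(540,300))
cv2.imwrite("pics/h.png",o[:,:,::-1])
E
```

```text
force: [-2.7, 10.8, 7.8]
force: [-2.0, 9.4, 7.2]
16.35 own mm [ 29.6 -80.3] tip z 63.4 rpy [-1.799e+02  1.000e-01 -9.480e+01] F own [-2.8  9.2] 7.2 open 0.02 j [ 13.  18. -27.  -0. -45. -17.]
force: [-0.0, 0.3, 0.3]
force: [0.1, 0.3, 0.5]
force: [-0.0, -0.3, -0.4]
18.1 own mm [-83.  145.8] tip z 137.5 rpy [180.   -0.  -94.7] F own [-0.  -0.3] -0.4 open 0.02 j [ 43.   6. -31.   0. -53. -48.]
plate top [  34.01546997 -150.25572607] [0.07324571162462234, 0.1211014837026596] -3.3227253 (400, 640, 3)
plate scene [  39.94910278 -151.10325035] [0.08010933548212051, 0.11997499316930771] -6.877004
```

View pics/h.png

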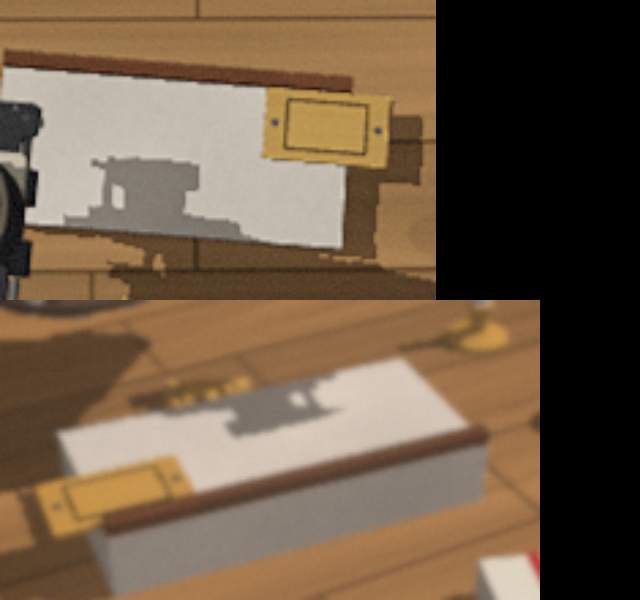

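The plate lies with its centre at own y ≈ −150, so 40 mm sticks out past the lamp-side end. Next is a gentle squaring push from the front, to be sure it is snug.

```bash
(
python3 -m handwheel '[[-0.32,0.94,0,0,0,0,0],[-0.32,0.94,0,0,0,0,0],[-0.32,0.94,0,0,0,0,0],[-0.32,0.94,0,0,0,0,0],[-0.32,0.94,0,0,0,0,0]]'
python3 -m handwheel '[[-0.32,0.94,0,0,0,0,0],[-0.32,0.94,0,0,0,0,0],[-0.32,0.94,0,0,0,0,0],[-0.32,0.94,0,0,0,0,0],[-0.32,0.94,0,0,0,0,0]]'
python3 -m handwheel '[[-0.32,0.94,0,0,0,0,0],[-0.32,0.94,0,0,0,0,0],[-0.32,0,0,0,0,0,0]]'
python3 -m handwheel '[[-0.32,0,0,0,0,0,1],[-0.32,0,0,0,0,0,1],[-0.32,0,0,0,0,0,1],[-0.32,0,0,0,0,0,1],[-0.32,0,0,0,0,0,1]]'
python3 -m handwheel '[[-0.32,0,0,0,0,0,1],[-0.32,0,0,0,0,0,1],[-0.32,0,0,0,0,0,1],[-0.32,0,0,0,0,0,1],[-0.32,0,0,0,0,0,1]]'
python3 -m handwheel '[[-0.32,0,0,0,0,0,1],[-0.32,0,0,0,0,0,1],[-0.32,0,0,0,0,0,1],[-0.32,0,0,0,0,0,1],[-0.32,0,0,0,0,0,1]]'
)|grep ^force; python3 st.py
```

```text
force: [0.2, -0.1, 0.3]
force: [0.4, -0.1, -0.2]
force: [-0.5, -0.4, 0.0]
force: [-0.4, 0.3, 0.6]
force: [-0.0, 0.5, 0.2]
force: [-0.9, 0.9, 1.1]
21.7 own mm [ -83.9 -138.2] tip z 137.7 rpy [180.  -0. 175.] F own [-0.9  0.9] 1.1 open 0.03 j [  10.    3.  -35.   -0.  -52. -105.]
```

```bash
(
python3 -m handwheel '[[-0.32,0,0.12,0.9,0,0,0],[-0.32,0,0,0.9,0,0,0],[-0.32,0,0,0.8,0,0,0],[-0.32,0,0,0.38,0,0,-0.05],[-0.32,0,0,0,0,0,0]]'
python3 -m handwheel '[[-0.32,-0.6,0,0,0,0,0],[-0.32,-0.6,0,0,0,0,0],[-0.32,-0.6,0,0,0,0,0],[-0.32,-0.5,0,0,0,0,0],[-0.32,-0.3,0,0,0,0,0]]'
python3 -m handwheel '[[-0.32,-0.16,0,0,0,0,0],[-0.32,0,0,0,0,0,0]]')|grep ^force; python3 st.py
```

```text
force: [-0.7, 0.4, 0.9]
force: [-0.7, 0.5, -0.8]
force: [-0.6, -0.0, -0.1]
23.2 own mm [ -14.3 -134.8] tip z 63.0 rpy [-180.    -0.   175.5] F own [-0.6 -0.1] -0.1 open 0.03 j [   8.   15.  -32.   -0.  -43. -102.]
```

```bash
(
python3 -m handwheel '[[-0.32,-0.06,0,0,0,0,0],[-0.32,0,0,0,0,0,0]]'
python3 -m handwheel '[[-0.32,-0.06,0,0,0,0,0],[-0.32,0,0,0,0,0,0]]')|grep ^force; python3 st.py
```

```text
force: [-0.2, 0.1, 0.4]
force: [-1.0, 0.2, 0.4]
23.7 own mm [ -11.1 -134.7] tip z 63.2 rpy [180.    0.  175.5] F own [-1.   0.1] 0.4 open 0.03 j [   8.   15.  -32.    0.  -43. -102.]
```

```bash
(
python3 -m handwheel '[[-0.32,-0.06,0,0,0,0,0],[-0.32,0,0,0,0,0,0]]'
python3 -m handwheel '[[-0.32,-0.04,0,0,0,0,0],[-0.32,0,0,0,0,0,0]]')|grep ^force; python3 st.py
```

```text
force: [-1.6, -0.0, 1.7]
force: [-5.5, 1.7, 3.6]
24.2 own mm [  -9.6 -134.9] tip z 62.9 rpy [-1.800e+02 -1.000e-01  1.755e+02] F own [-5.6  1.2] 3.6 open 0.03 j [   8.   15.  -31.   -0.  -43. -102.]
```

```bash
(
python3 -m handwheel '[[-0.32,-0.06,0,0,0,0,0],[-0.32,0,0,0,0,0,0]]'
python3 -m handwheel '[[-0.32,-0.06,0,0,0,0,0],[-0.32,0,0,0,0,0,0]]')|grep ^force; python3 st.py
```

```text
force: [-8.8, 4.0, 7.4]
force: [-14.2, 5.4, 11.7]
24.7 own mm [  -8.4 -134.9] tip z 62.7 rpy [-180.    -0.4  175.4] F own [-14.6   4.2] 11.7 open 0.03 j [   8.   16.  -31.   -0.  -44. -102.]
```

Force climbs steeply at the same tool position as in the first seating, so the plate is snug. Back off, lift clear and look.

```bash
(
python3 -m handwheel '[[-0.32,0.2,0,0,0,0,0],[-0.32,0.6,0,0,0,0,0],[-0.32,1,0,0,0,0,0],[-0.32,1,0,0,0,0,0],[-0.32,0,0,-1,0,0,0]]'
python3 -m handwheel '[[-0.32,0,0,-1,0,0,0],[-0.32,0,0,-1,0,0,0],[-0.32,0,1,-1,0,0,0],[-0.32,0,1,-1,0,0,0],[-0.32,0,1,0,0,0,0]]'
python3 -m handwheel '[[-0.32,0,1,0,0,0,0],[-0.32,0,1,0,0,0,0],[-0.32,0,1,0,0,0,0],[-0.32,0,1,0,0,0,0],[-0.32,0,0,0,0,0,0]]')|grep ^force; python3 st.py
python3 - <<'E'
from plant import *
from st import own
from m import *
t=snapshot("top");s=snapshot("scene")
c=blob(brass(t),(330,180,430,240)); p,wh,a=rect(t,c,.066); print("plate top",own(p)*1e3,wh,a)
o=np.zeros((600,640,3),np.uint8);o[:300,:436]=cv2.resize(t["color"][160:270,260:420],(436,300));o[300:,:480]=cv2.resize(s["color"],(480,300))
cv2.imwrite("pics/i.png",o[:,:,::-1])
E
```

```text
force: [0.3, -1.2, 0.8]
force: [0.2, 0.4, -0.9]
force: [-0.1, -1.1, -0.4]
26.57 own mm [-76.7  41. ] tip z 188.1 rpy [180.    0.  175.6] F own [ 0.  -1.1] -0.4 open 0.03 j [  32.    1.  -30.    0.  -60. -127.]
plate top [  35.59993396 -149.97166893] [0.07532705366611481, 0.12022323906421661] -4.5868297
```

View pics/i.png

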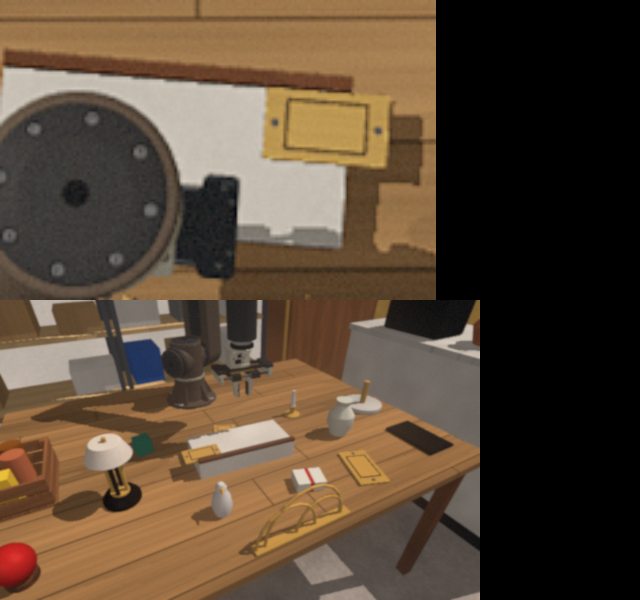

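The plate is against the rail at yaw −4.6° (ledge −4.7°) and own position (35.6, −150) mm. The other things stand where they were, and the gripper is clear.

```bash
python3 -c "
from plant import *
print(close_job())"
```

```text
the job is handed in; nothing more can be done
None
```

The brass plate lies snug and square against the rail, with about 40 mm (a third of its length) out past the lamp-side end; the job is handed in at about 27 s, and in the last pictures the other things stood where they were.

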